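Check a trolley brake lever against its stop

TASK

The brake lever with the magenta sleeve, on one of the two trolley handles standing on the studio table, has just been adjusted: check that it stops short of the bar. With the outside of the fingers press it in, without forcing it, until it rests firmly on its stop and keep it there for about a second, let it spring fully back out, then press it in to its stop a second time and finish while still holding it in. Do not take the lever between the fingers, keep the hand off the bar, and leave the teal lever and everything else alone.

Things in the scene. Friction and masses are not known exactly. Their poses are not given: they have to be found in the camera images.
- magenta_stand: Fixed service stand of the handle with the magenta brake lever: dark base plate 150 x 180 x 12 mm and two grey uprights. Origin on the table directly under the middle of the handle bar; its y axis runs along the bar, its x axis is the horizontal direction in which the lever is pressed towards the bar, z up.
- magenta_bar: Handle bar of that stand, 28 to 31 mm in diameter, 244 mm long along the stand's y axis, origin on its axis at the middle, 150 mm above the table. A black clamp block (42 x 85 x 34 mm) sits on its +y half and carries the lever's pivot, 35 mm in front of (-x) and 85 mm along (+y) from the origin.
- magenta_blade: Brake lever with magenta sleeve. Origin on the pivot axis at mid-height, 150 mm above the table; it extends 179 mm level along its own -y; own +x is the way it is pressed (to the bar), z up. Bare aluminium 10 mm thick, 20 high to 67 mm from the pivot, then sleeve 14 mm thick, 24 high to 167 mm, then a 24 mm ball. Below it, and 100 mm in front (own -x), is free space.
- magenta_lever (a joint): Lever angle in rad: 0 = sprung fully out (0.42 rad off parallel to the bar), grows as it is pressed in. It meets its stop screw somewhere between 0.18 and 0.42 and would reach the bar at 0.50. Return spring, felt at 130 mm from the pivot: 2.3 N when out, up to 5 N when in.
- magenta_stop: Rubber-tipped brass stop screw, 10 mm in diameter, standing out of the clamp block towards the lever, set differently each time. Origin at its tip, 150 mm above the table, about 50 mm from the pivot; the bare part of the lever comes to rest on it. It feels about 2.6 times any push beyond the spring given 130 mm from the pivot, and gives about 1 mm at most.
- magenta_press (a point): Point on the outer face of the magenta sleeve, 130 mm from the pivot, at mid-height: a good place to press. It moves with the lever.
- teal_stand: Fixed service stand of the handle with the teal brake lever: dark base plate 150 x 180 x 12 mm and two grey uprights. Origin on the table directly under the middle of the handle bar; its y axis runs along the bar, its x axis is the horizontal direction in which the lever is pressed towards the bar, z up.
- teal_bar: Handle bar of that stand, 28 to 31 mm in diameter, 244 mm long along the stand's y axis, origin on its axis at the middle, 150 mm above the table. A black clamp block (42 x 85 x 34 mm) sits on its +y half and carries the lever's pivot, 35 mm in front of (-x) and 85 mm along (+y) from the origin.
- teal_blade: Brake lever with teal sleeve. Origin on the pivot axis at mid-height, 150 mm above the table; it extends 179 mm level along its own -y; own +x is the way it is pressed (to the bar), z up. Bare aluminium 10 mm thick, 20 high to 67 mm from the pivot, then sleeve 14 mm thick, 24 high to 167 mm, then a 24 mm ball. Below it, and 100 mm in front (own -x), is free space.
- teal_lever (a joint): Lever angle in rad: 0 = sprung fully out (0.42 rad off parallel to the bar), grows as it is pressed in. It meets its stop screw somewhere between 0.18 and 0.42 and would reach the bar at 0.50. Return spring, felt at 130 mm from the pivot: 2.3 N when out, up to 5 N when in.
- teal_stop: Rubber-tipped brass stop screw, 10 mm in diameter, standing out of the clamp block towards the lever, set differently each time. Origin at its tip, 150 mm above the table, about 50 mm from the pivot; the bare part of the lever comes to rest on it. It feels about 2.6 times any push beyond the spring given 130 mm from the pivot, and gives about 1 mm at most.
- teal_press (a point): Point on the outer face of the teal sleeve, 130 mm from the pivot, at mid-height: a good place to press. It moves with the lever.
- paint_tube: Bystander: magenta paint tube standing on its cap, 46 mm wide, 143 mm tall; origin under its foot.
- medium_bottle: Bystander: white bottle, 56 mm diameter, 140 mm tall; origin under its foot.
- pigment_jar: Bystander: ochre jar, 50 mm diameter, 60 mm tall; origin under its foot.
- tape_roll: Bystander: roll of tape lying flat, 90 mm diameter, 24 mm tall; origin under its centre.
- flat_brush: Bystander: brush about 200 mm long lying on the table.
- palette_knife: Bystander: palette knife about 200 mm long lying on the table.
- brush_pot: Bystander: dark pot of brushes, 76 mm diameter, brushes up to 200 mm high; origin under its foot.

How it is judged:
By the outcome, as a careful person would: the job done as asked, in the order asked, and still so for the second after the job is handed in, while the arm keeps its last pose, push and grip.
It also fails if it takes over 58 s, if anything falls off the work surface, if the arm or the gripper's body presses on something with over 40 N, if the wrist force passes 120 N, or if a joint passes its speed limit or range.

ROBOT

A 6-joint arm with a two-finger parallel gripper is mounted at the origin on the work surface. World frame = base frame: x ahead of the robot, y to its left, z up, the work surface at z = 0. Lengths are in mm, angles in rad, forces in N, time in s.
With the tool pointing down it reaches from about 400 to 925 mm from the base axis. Payload 12.5 kg.
Tool frame: the origin (TCP) lies on the front face of the gripper's body, between the roots of the fingers; the fingertips stand 78 mm ahead of it and the grasp point (between the pads) lies 59 mm ahead of it (env.nose_length is the distance from the TCP to the fingertips, in mm); z points along the fingers, y is the line along which they close (so a half turn about z gives the same grasp; the last joint's range is limited). The gripper opens to 95 mm and grips with 3 to 60 N. Pads are 20 mm wide; open, the fingers measure 119 mm over their backs; the gripper's body (75 mm by 180 mm) begins 59 mm behind the grasp point.
Start: joints at [1.188, 0.491, 1.559, -0, 1.092, -0.106], TCP at [170.779, 601.226, 292.261] pointing down, gripper open.
Joint ranges: [-3.1, 3.1], [-0.84, 2.19], [0.05, 2.79], [-1.13, 4.28], [0.06, 2.93], [-2.69, 2.69]. Speed limits (rad/s): [2.22, 2.22, 2.79, 3.14, 3.14, 3.14].

INTERFACE

Orientations are given as [roll, pitch, yaw] about the fixed x, y, z axes, in that order (R = Rz(yaw) Ry(pitch) Rx(roll)).
In Python, from cell import env gives the robot as it stands.
- The arm moves only by the tool jog_arm, never from a script. Its argument "motion" is a list of rows, each a list of 7 numbers: the turn, a rotation vector about the tool's x, y, z in degrees, then the shift along the tool's x, y, z in mm, then the finger opening in mm, from 0 to 95.1. In form: [[wx, wy, wz, x, y, z, hand], ...]. A call has 1 to 10 rows; each row shifts and turns the commanded pose from where the row before left it, along the tool's axes as they then stand; what a row does not reach is not made up. A row lasts 1/8 s, in which the tool goes at most 62.5 mm and 10.7 degrees, less where a joint would pass 70% of its speed; a pose out of reach is approached as far as the arm can. A call is refused whole if a number of a shift passes 62.5 or a number of a turn 10.7, either way. A call with a gripper value outside its range is refused whole. The fingers move at their own pace and stop on an object; the grip force is fixed at half the most. Time passes only in rows, so rows that do not move let the fingers close. It gives the time, the measured TCP pose, the force, the opening and the grip force at its end, in the units of the state.
- env.state(): the state, without advancing time (a new reading comes with each control period).
- env.read_camera(name): name is "scene" or "top" or "wrist"; returns a dict with "color" (480x640x3 uint8, red, green, blue), "z_map" (480x640 float32, mm along the optical axis (not along the pixel's ray), 0 where there is no reading), "camera_matrix" (3x3 intrinsics, pixels), "k1" (the pictures are not rectified: a ray, as slopes to the right and down, at radius r is drawn at 1 + k1 r^2 times it, then the intrinsics apply), "world_to_cam" (4x4, takes a point from world to camera coordinates). Camera axes: x right, y up, looking along -z (the intrinsics and any distortion apply to the point x, -y, -z); pixel columns grow to the right and rows downward; lengths in mm; the calibration is good to about 2 mm. A picture is of the moment at which its call begins.
- env.job_done(): hands the job in; it is judged then, once.
Trained networks look in the newest picture that a camera, given by its name, has taken for a name from the list of things; names that differ only in an ending like _2 or _b are one class to them, and where a whole thing is asked for, a point or a joint stands for the part that bears it (a point fixed in the world has none). Each returns a list of dicts, best first, with "score" (0 to 1); they miss things now and then, are a little off and sometimes report something else, mostly with a low value. They report only what shows in the picture. A call takes as long as a camera call.
- env.recognise(camera, thing): "location" ([column, row] in pixels, amid what is visible of it).
The state is a dict: "t": time; "joints": joint angles; "qvel": joint speeds; "tau": joint torques, N m; "eef_pos": TCP position; "tcp_rot": TCP orientation; "ft_force": force on the tool from outside, world axes, zero at the start; "moment": the same for the moment, N m; "opening": opening from 0.0 (shut) to 1.0 (fully open); "grip_force": force on a finger pad.
Only numpy, scipy, OpenCV 4.12 (cv2) and the standard library are available. Lean on these libraries where they do the work, as an engineer would, in place of code of your own. Each camera call takes 0.05 s, during which the arm holds its last target. There are 200 camera calls.

## Working session

There is one attempt and no reset: what is moved stays moved. The work goes in short steps, Python scripts to look and compute and a tool call to move; the robot and the scene stay as the last step left them, time stands still between calls to the robot, and variables do not carry over. Pictures are saved under pics/ and viewed, at most 10 in all, crops included, and the job is handed in when it is done.

Besides the shell and the picture viewer there is one more tool, called after ">>>" by a JSON object that holds its "method" and its "body", one argument or row to a line. jog_arm: Moves the arm, as the interface text tells. Its arguments: {"type":"object","properties":{"motion":{"type":"array"}},"required":["motion"]}

```bash
mkdir -p pics; cat > h.py <<'E'
import numpy as np, cv2
from cell import env
def cam(n): return env.read_camera(n)
def cloud(c):
    K=np.array(c["camera_matrix"]);z=c["z_map"]
    v,u=np.mgrid[0:480,0:640]
    p=np.stack([u,v],-1).reshape(-1,1,2).astype(float)
    s=cv2.undistortPoints(p,K,np.array([c["k1"],0,0,0,0.])).reshape(480,640,2)
    P=np.stack([s[...,0]*z,-s[...,1]*z,-z,np.ones_like(z)],-1)
    W=(P@np.linalg.inv(np.array(c["world_to_cam"])).T)[...,:3]
    W[z<=0]=np.nan
    return W
E
python3 - <<'E'
from h import *
for n in ["scene","top"]:
    c=cam(n);cv2.imwrite(f"pics/{n}0.png",c["color"][...,::-1]);W=cloud(c)
    for t in ["magenta_stand","magenta_bar","magenta_blade","magenta_stop","magenta_press","teal_blade","teal_stand","paint_tube","medium_bottle","pigment_jar","tape_roll","brush_pot"]:
        for r in env.recognise(n,t)[:2]:
            u,v=np.round(r["location"]).astype(int); print(n,t,round(r["score"],2),u,v,W[v,u].round())
print(env.state())
E
```

```text
scene magenta_stand 0.69 350 236 [460.  39.  19.]
scene magenta_stand 0.61 218 269 [ 667. -240.    6.]
scene magenta_bar 0.68 226 233 [ 649. -200.  166.]
scene magenta_bar 0.49 264 186 [ 392. -237.   21.]
scene magenta_blade 0.94 230 202 [ 562. -233.  162.]
scene magenta_press 0.83 231 204 [ 568. -228.  163.]
scene teal_blade 0.61 396 251 [550. 181. 161.]
scene teal_stand 0.86 385 312 [629. 192.   9.]
scene teal_stand 0.59 509 303 [501. 471.  16.]
scene paint_tube 0.72 289 312 [759.   4. 113.]
scene medium_bottle 0.83 159 208 [ 597. -436.   84.]
scene pigment_jar 0.94 305 285 [652.  -5.  53.]
scene tape_roll 0.96 347 218 [397.   7.   0.]
scene brush_pot 0.65 508 303 [523. 465.  51.]
scene brush_pot 0.22 395 250 [548. 178. 160.]
top magenta_stand 0.68 420 221 [ 638. -265.   11.]
top magenta_bar 0.91 408 211 [ 626. -201.  166.]
top magenta_blade 0.72 424 242 [ 557. -238.  161.]
top magenta_blade 0.66 317 175 [723.   9. 110.]
top magenta_stop 0.23 220 210 [615. 225. 170.]
top magenta_press 0.77 414 240 [ 586. -249.   11.]
top magenta_press 0.37 409 327 [ 363. -233.   17.]
top teal_blade
[... 296 characters left out ...]
77.  69.]
{'t': 1.3, 'joints': array([ 1.18842231e+00,  4.90919125e-01,  1.55890189e+00,  3.06122718e-05,
        1.09172158e+00, -1.05589411e-01]), 'qvel': array([-3.92478394e-04, -6.74476105e-04, -4.88422471e-04, -1.79192976e-03,
       -9.86969532e-05,  9.01295302e-04]), 'tau': array([ 5.68199011e-04, -6.12484932e+01, -2.58426797e+01,  6.92730700e-02,
        4.46665753e-02, -2.77548975e-05]), 'eef_pos': array([170.75958959, 601.22855776, 292.24840545]), 'tcp_rot': array([ 3.14154001e+00, -2.17395259e-05,  2.86479394e+00]), 'ft_force': array([-0.51627284,  0.33476669, -0.2450617 ]), 'moment': array([ 0.00846813, -0.00031829, -0.03487954]), 'grip_force': 0.0, 'opening': 0.9993884155135012}
```

View pics/top0.png

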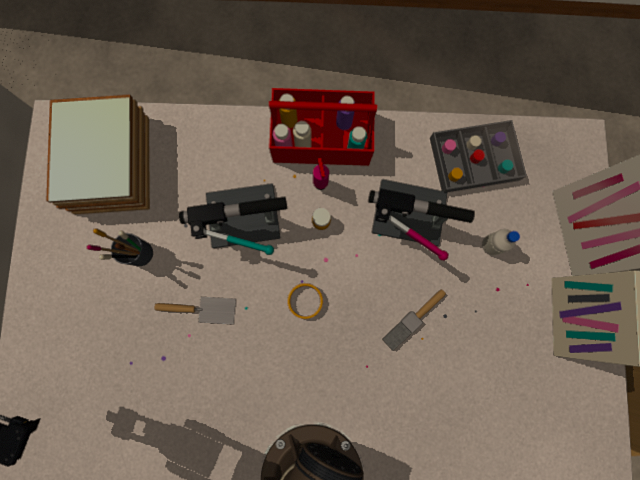

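View pics/scene0.png

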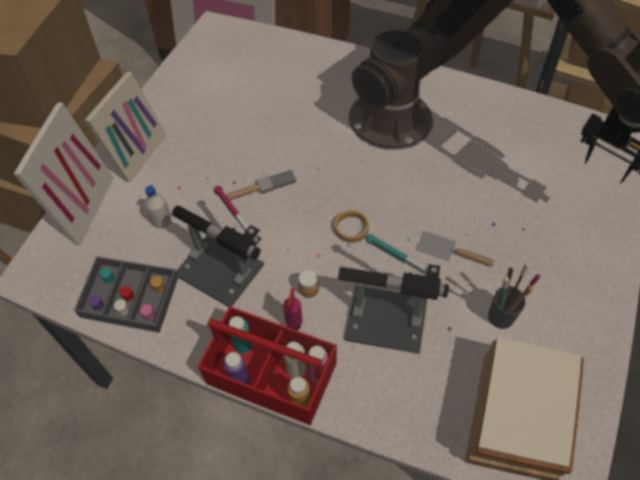

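```bash
python3 - <<'E'
from h import *
W=cloud(cam("top"));W2=cloud(cam("scene"))
for nm,c in [("top",env.read_camera("top")),("scene",env.read_camera("scene"))]:
    W=cloud(c);C=c["color"];H=cv2.cvtColor(C,cv2.COLOR_RGB2HSV)
    m=(H[...,0]>140)&(H[...,0]<175)&(H[...,1]>90)&(W[...,2]>140)&(W[...,1]<-120)
    P=W[m];print(nm,"sleeve",len(P));mu=P[:,:2].mean(0)
    u,s,vt=np.linalg.svd(P[:,:2]-mu,full_matrices=False);t=(P[:,:2]-mu)@vt[0]
    print(mu,vt[0],np.percentile(t,[1,99]),np.percentile((P[:,:2]-mu)@vt[1],[2,98]),P[:,2].max())
    # everything high near magenta stand
    m=(W[...,2]>145)&(W[...,2]<172)&(W[...,1]<-60)&(W[...,1]>-400)&(W[...,0]>450)
    P=W[m];
    b=P[(P[:,0]>mu[0]+35)]
    u,s,vt=np.linalg.svd(b[:,:2]-b[:,:2].mean(0),full_matrices=False)
    print("bar",len(b),b.mean(0),vt[0],np.percentile((b[:,:2]-b[:,:2].mean(0))@vt[0],[1,99]))
    G=np.zeros((40,70),int)
    ii=((P[:,0]-450)//8).astype(int);jj=((P[:,1]+400)//8).astype(int)
    ok=(ii<40)&(jj<70);np.add.at(G,(ii[ok],jj[ok]),1)
    for i in range(39,-1,-1):
        if G[i].any():print(450+8*i,"".join(".+#"[min(2,k)] for k in G[i][::-1]))
E
```

```text
top sleeve 1251
[ 568.05439925 -559.17303504] [-0.07239967  0.9973757 ] [-142.91782558  354.13066367] [-203.29801812  136.52837941] 253.30267294791815
bar 1809 [ 642.31507026 -215.81695876  163.59968631] [0.20634351 0.97847961] [-136.07796041  137.76441559]
674 ..................................#######.............................
666 ..................................#############.......................
658 .................................##############.+.....................
650 .................................####################+................
642 ..................................#########################...........
634 ...................................+############################+.....
626 ....................................#############################.....
618 ....................................####...###.....##############.....
610 ....................................#####+..#...........+########.....
602 ....................................#######...................##......
594 ........................................####+.........................
586 .............
[... 1866 characters left out ...]
.........................
586 ...........................................####+......................
578 ............................................#####.....................
570 .............................................+####....................
562 ...............................................#####..................
554 ................................................+####.................
546 ..................................................#####...............
538 ...................................................######.............
530 .....................................................####.............
522 ......................................................##+.............
```

The top view shows the magenta lever at px (390–445, 215–257), ball at (444, 256), and its bar running (372,196)–(472,214). The paint tube is at (320,175) and the teal stand on the left. In the scene view the magenta lever is at (217–250, 188–230), and the space in front of it is clear.

```bash
cat >> h.py <<'E'
def fitlever(n):
    c=cam(n);W=cloud(c);H=cv2.cvtColor(c["color"],cv2.COLOR_RGB2HSV)
    m=(H[...,0]>140)&(H[...,0]<178)&(H[...,1]>90)&(W[...,2]>152)&(W[...,2]<175)&(abs(W[...,1]+230)<80)&(abs(W[...,0]-565)<80)
    P=W[m];mu=np.median(P[:,:2],0)
    vx,vy,x0,y0=cv2.fitLine(P[:,:2].astype(np.float32),cv2.DIST_HUBER,0,.01,.01).ravel()
    d=np.array([vx,vy]);d*=np.sign(-d[1]);t=(P[:,:2]-[x0,y0])@d
    return len(P),np.array([x0,y0]),d,np.percentile(t,[1,99]),np.median(P[:,2]),np.arctan2(d[0],-d[1])
E
python3 - <<'E'
from h import *
for n in ["top","scene"]:
    print(n,*fitlever(n))
    W=cloud(cam(n))
    # bar free part: rows of y bins, mid of z>158
    for y in range(-330,-170,20):
        m=(abs(W[...,1]-y)<10)&(W[...,2]>159)&(W[...,2]<172)&(W[...,0]>595)
        P=W[m]; 
        if len(P): print(y,len(P),P.mean(0).round(1))
E
```

```text
top 327 [ 553.08496 -245.39845] [-0.5772028  -0.81660086] [-102.50096084   52.19363668] 160.77867093493091 -0.6152991
-330 88 [ 625.8 -330.2  163.5]
-310 85 [ 628.8 -309.7  164.2]
-290 91 [ 632.5 -290.   163.6]
-270 89 [ 635.8 -269.9  163.7]
-250 84 [ 639.4 -250.4  163.4]
-230 76 [ 643.6 -230.   162.6]
-210 134 [ 646.7 -208.7  166. ]
-190 166 [ 646.  -189.3  166.4]
scene 193 [ 559.4611 -247.0377] [-0.54582846 -0.83789694] [-49.63612828  48.91690599] 160.1033029245325 -0.57737756
-330 56 [ 630.9 -329.5  164. ]
-310 64 [ 633.7 -310.7  163.6]
-290 66 [ 637.6 -290.4  163.3]
-270 67 [ 641.8 -269.9  163.3]
-250 60 [ 644.5 -250.3  162.7]
-230 50 [ 648.1 -230.5  162.1]
-210 110 [ 652.5 -208.2  164.9]
-190 139 [ 651.  -189.2  165.2]
```

>>> {"method": "jog_arm", "body": {
  "motion": [
    [0, 0, 10, -50, -30, -4, 0],
    [0, 0, 10, -50, -30, -4, 0],
    [0, 0, 10, -40, -40, 0, 0],
    [0, 0, 10, -20, -50, 0, 0],
    [0, 0, 10, 0, -50, 0, 0]
  ]
}}

```text
t: 2.33
eef_pos: [188.2, 374.9, 300.2]
tcp_rot: [3.141, -0.0, 1.983]
ft_force: [0.0, 0.9, -0.0]
opening: 0.532
grip_force: 0.0
```

>>> {"method": "jog_arm", "body": {
  "motion": [
    [0, 0, 0, -24, 55, 0, 0],
    [0, 0, 0, -24, 55, 0, 0],
    [0, 0, 0, -58, 8, 0, 0],
    [0, 0, 0, -58, 8, 0, 0],
    [0, 0, 0, -58, 8, 0, 0],
    [0, 0, 0, -58, 8, 0, 0],
    [0, 0, 0, -55, -24, 0, 0],
    [0, 0, 0, -55, -24, 0, 0],
    [0, 0, 0, -55, -24, 0, 0]
  ]
}}

```text
t: 3.45
eef_pos: [433.9, -2.5, 300.5]
tcp_rot: [3.141, 0.0, 1.992]
ft_force: [0.8, 0.5, 0.2]
opening: 0.002
grip_force: 0.0
```

>>> {"method": "jog_arm", "body": {
  "motion": [
    [0, 0, 9.8, 0, 0, 0, 0],
    [0, 0, 9.8, 0, 0, 0, 0],
    [0, 0, 9.8, 0, 0, 0, 0],
    [0, 0, 9.8, 0, 0, 0, 0],
    [0, 0, 9.8, 0, 0, 0, 0],
    [0, 0, 0, -40, 32, 0, 0],
    [0, 0, 0, -40, 32, 0, 0],
    [0, 0, 0, -40, 32, 0, 0],
    [0, 0, 0, -40, 32, 0, 0],
    [0, 0, 0, 0, 0, 0, 0]
  ]
}}

```text
t: 4.7
eef_pos: [483.4, -202.4, 299.8]
tcp_rot: [3.141, 0.0, 1.134]
ft_force: [0.5, 0.1, 0.3]
opening: 0.003
grip_force: 0.0
```

```bash
python3 - <<'E'
from h import *
s=env.state();print(s["eef_pos"],s["tcp_rot"],s["ft_force"])
for n in ["top","wrist"]:
    c=cam(n);cv2.imwrite(f"pics/{n}1.png",c["color"][...,::-1])
    print(n,*fitlever(n))
    for t in ["magenta_press","magenta_blade","magenta_stop"]:
        r=env.recognise(n,t)[:1];W=cloud(c)
        if r: u,v=np.round(r[0]["location"]).astype(int);print(t,r[0]["score"],u,v,W[v,u].round(1))
E
```

```text
[ 483.38427065 -202.40355502  299.82980142] [3.14131968e+00 1.29475374e-04 1.13371127e+00] [0.53088095 0.0730584  0.30226205]
top 38 [ 579.74786 -206.00034] [-0.9366725  -0.35020658] [-59.40271479   7.86240117] 160.56185594073946 -1.2130047
magenta_press 0.62 398 228 [ 617.  -206.9   10.4]
magenta_blade 0.49 401 227 [ 590.  -186.   159.3]
magenta_stop 0.4 238 241 [546.7 182.5 160.3]
wrist 3034 [ 562.4867  -232.83386] [-0.5512613  -0.83433264] [-36.0674124   39.44285707] 160.10715529730737 -0.5838753
magenta_press 0.8 472 191 [ 578.7 -205.6  159.4]
magenta_blade 0.89 471 194 [ 577.5 -207.   159.8]
magenta_stop 0.77 529 147 [ 621.1 -197.1  152.8]
```

View pics/wrist1.png

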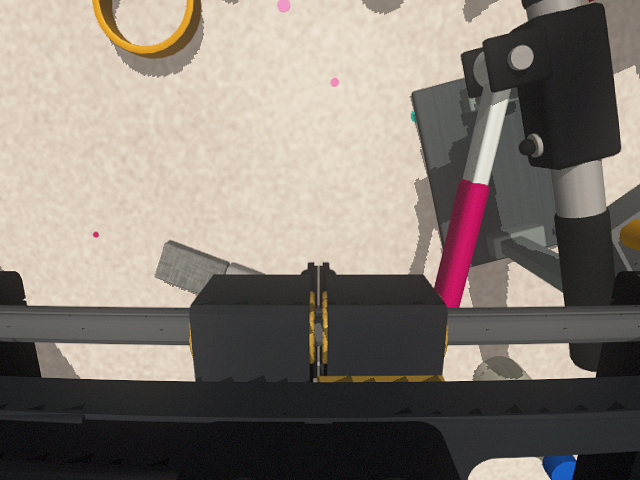

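The wrist view shows the pivot at (521,57), the brass stop at (529,147), the magenta sleeve from (475,185) to (450,305), and the closed fingers at (190–447, 265–380). I'll measure the finger's shape from depth in the tool frame and get the lever's pivot and press point.

```bash
python3 - <<'E'
from h import *
from scipy.spatial.transform import Rotation as R
s=env.state();c=cam("wrist");W=cloud(c)
Rt=R.from_euler("xyz",s["tcp_rot"]).as_matrix()
T=(W-s["eef_pos"])@Rt
for p in [(250,270),(250,300),(250,350),(318,265),(318,275),(318,340),(318,375),(440,300),(440,340),(440,375),(195,300),(300,290),(550,325),(100,400)]:
    print(p,T[p[1],p[0]].round(1))
print("pivot pix",W[57,521].round(1))
m=(T[...,2]>0)&(T[...,2]<82)&(abs(T[...,1])<40)
for z in range(0,82,8):
    q=T[m&(abs(T[...,2]-z-4)<4)]
    if len(q):print(z,len(q),q.min(0).round(1),q.max(0).round(1))
# lever from several rows of wrist: bare + sleeve
sl=fitlever("wrist");o,d=sl[1],sl[2]
b=-0.176-0.42; dn=np.array([np.sin(b),-np.cos(b)])
H=cv2.cvtColor(c["color"],cv2.COLOR_RGB2HSV)
mm=(H[...,0]>140)&(H[...,0]<178)&(H[...,1]>90)&(W[...,2]>155)&(W[...,2]<165)&(W[...,1]<-150)
P=W[mm][:,:2];t=(P-o)@d;print("sleeve t range",np.percentile(t,[.5,99.5]),"width",np.percentile((P-o)@np.array([-d[1],d[0]]),[1,99]))
st=o+d*np.percentile(t,.5);print("sleeve start",st,"press centre",st+d*63,"face",st+d*63-7*np.array([-d[1],d[0]]))
# bar direction from wrist view
m=(W[...,2]>158)&(W[...,2]<168)&(W[...,0]>600)
E
```

```text
(250, 270) [-64.6 -67.6 290.4]
(250, 300) [ 33.6 -13.1 -19.3]
(250, 350) [ 24.9 -12.9 -22.6]
(318, 265) [nan nan nan]
(318, 275) [ 6.1  0.  73.7]
(318, 340) [ 24.1  -0.  -17.2]
(318, 375) [-1.918e+02  1.000e-01  3.035e+02]
(440, 300) [ 33.7  23.4 -19.5]
(440, 340) [ 26.9  23.  -22.8]
(440, 375) [ 19.6  23.5 -23.2]
(195, 300) [ 33.8 -23.6 -19.7]
(300, 290) [ 33.6  -3.7 -13.8]
(550, 325) [ 27.   47.5 -17.4]
(100, 400) [ 24.  -34.6 -37.3]
pivot pix [ 622.8 -147.4  173.7]
0 30 [ 0.8 -1.6  2.7] [5.7 1.6 5.2]
16 182 [-11.3  -1.6  19.6] [ 0.6  1.6 24. ]
24 46 [-11.2  -1.3  24. ] [-0.6  1.3 25.2]
32 51 [ 8.3 -1.  32.3] [ 9.7  1.4 40. ]
40 71 [ 8.5 -2.2 40.5] [11.   2.6 48. ]
48 96 [ 8.6 -2.3 48.1] [10.9  2.7 55.9]
56 102 [ 8.8 -6.5 56.1] [11.1  6.9 64. ]
64 202 [-8.  -6.9 64. ] [11.1  7.4 72. ]
72 149 [-4.6 -4.4 72.1] [11.3  4.9 79.6]
sleeve t range [-36.49223307  40.5035709 ] width [-4.69503115  8.02831838]
sleeve start [ 582.52488229 -202.39705065] press centre [ 547.9839544  -255.08409288] face [ 542.12983844 -251.24621227]
```

>>> {"method": "jog_arm", "body": {
  "motion": [
    [0, 0, 0, -19, 10, 0, 0],
    [0, 0, 0, 0, 12, 30, 0],
    [0, 0, 0, 0, 0, 40, 0],
    [0, 0, 0, 0, 0, 34, 0],
    [0, 0, 0, 0, 0, 0, 0]
  ]
}}

```text
t: 5.92
eef_pos: [494.4, -226.7, 194.4]
tcp_rot: [-3.137, -0.0, 1.136]
ft_force: [0.8, 0.9, 0.4]
opening: 0.005
grip_force: 0.0
```

>>> {"method": "jog_arm", "body": {
  "motion": [
    [0, 0, 0, 0, 8, 0, 0],
    [0, 0, 0, 0, 8, 0, 0],
    [0, 0, 0, 0, 6, 0, 0],
    [0, 0, 0, 0, 4, 0, 0],
    [0, 0, 0, 0, 3, 0, 0],
    [0, 0, 0, 0, 0, 0, 0]
  ]
}}

```text
t: 6.68
eef_pos: [521.4, -238.3, 196.2]
tcp_rot: [-3.142, -0.0, 1.137]
ft_force: [-0.2, 0.3, 0.2]
opening: 0.005
grip_force: 0.0
```

>>> {"method": "jog_arm", "body": {
  "motion": [
    [0, 0, 0, 0, 3, 0, 0],
    [0, 0, 0, 0, 3, 0, 0],
    [0, 0, 0, 0, 3, 0, 0],
    [0, 0, 0, 0, 3, 0, 0],
    [0, 0, 0, 0, 3, 0, 0],
    [0, 0, 0, 0, 0, 0, 0]
  ]
}}

```text
t: 7.42
eef_pos: [534.7, -244.6, 196.1]
tcp_rot: [-3.141, -0.0, 1.137]
ft_force: [-0.9, 0.4, 0.7]
opening: 0.004
grip_force: 1.0
```

>>> {"method": "jog_arm", "body": {
  "motion": [
    [0, 0, 0, 0, 3, 0, 0],
    [0, 0, 0, 0, 3, 0, 0],
    [0, 0, 0, 0, 2, 0, 0],
    [0, 0, 0, 0, 0, 0, 0]
  ]
}}

```text
t: 7.92
eef_pos: [542.2, -248.1, 196.1]
tcp_rot: [-3.142, -0.0, 1.137]
ft_force: [-3.1, -1.4, 0.1]
opening: 0.009
grip_force: 1.2
```

>>> {"method": "jog_arm", "body": {
  "motion": [
    [0, 0, 0, -0.5, 3, 0, 0],
    [0, 0, 0, -0.5, 3, 0, 0],
    [0, 0, 0, 0, 2, 0, 0],
    [0, 0, 0, 0, 2, 0, 0],
    [0, 0, 0, 0, 0, 0, 0]
  ]
}}

```text
t: 8.55
eef_pos: [550.9, -253.2, 196.2]
tcp_rot: [-3.142, -0.0, 1.137]
ft_force: [-3.2, -0.3, 0.4]
opening: 0.007
grip_force: 1.4
```

```bash
python3 - <<'E'
from h import *
s=env.state();print(s["eef_pos"],s["ft_force"])
c=cam("wrist");cv2.imwrite("pics/wrist2.png",c["color"][...,::-1])
print(*fitlever("wrist"))
W=cloud(c)
r=env.recognise("wrist","magenta_stop")[:1]
for q in r:u,v=np.round(q["location"]).astype(int);print(q["score"],u,v,W[v,u])
print(env.state()["ft_force"])
E
```

```text
[ 550.87307385 -253.17693271  196.15323808] [-3.1659405  -0.30548325  0.35620499]
4974 [ 583.7039  -224.54364] [-0.45032054 -0.89286697] [-18.17781007  19.69910951] 160.1850092766386 -0.46712428
0.74 448 85 [ 622.23810021 -197.52224765  153.93036452]
[-3.5096929   0.46263979 -0.32725937]
```

View pics/wrist2.png

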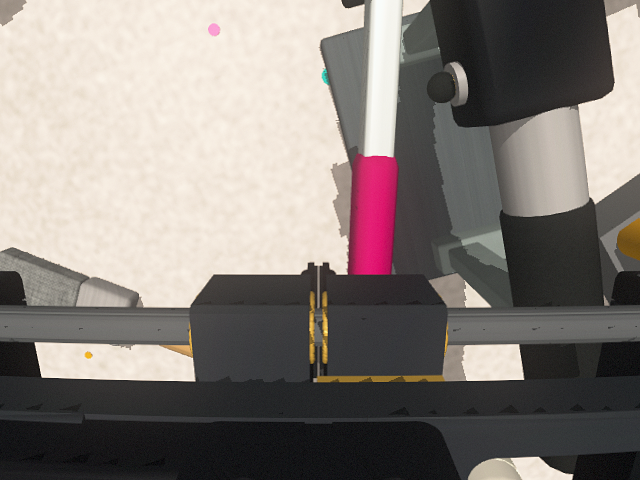

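The lever is following, at about 0.12 rad. The gap from its bare part (394,87) to the stop tip (428,87) is about 12 mm, which puts the stop near 0.35 rad, so I have about 30 mm of press left.

>>> {"method": "jog_arm", "body": {
  "motion": [
    [0, 0, -2, 0, 4, 0, 0],
    [0, 0, -2, 0, 4, 0, 0],
    [0, 0, -2, 0, 4, 0, 0],
    [0, 0, -2, 0, 4, 0, 0],
    [0, 0, -2, 0, 3, 0, 0],
    [0, 0, 0, 0, 0, 0, 0]
  ]
}}

```text
t: 9.45
eef_pos: [568.7, -260.0, 196.2]
tcp_rot: [3.141, -0.0, 1.312]
ft_force: [-4.4, -1.1, 0.5]
opening: 0.007
grip_force: 1.9
```

```bash
python3 - <<'E'
from h import *
s=env.state();print(s["eef_pos"],s["ft_force"])
c=cam("wrist");cv2.imwrite("pics/wrist3.png",c["color"][40:300,250:600][...,::-1])
print(*fitlever("wrist"))
E
```

```text
[ 568.70078258 -259.99842777  196.15959397] [-4.41203911 -1.14960752  0.46823973]
4516 [ 596.1407 -227.9975] [-0.3175379 -0.9482456] [-16.59806445  18.01234095] 160.17274220145237 -0.3231319
```

View pics/wrist3.png

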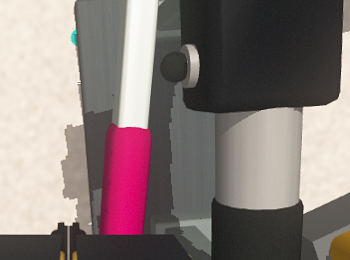

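Lever at about 0.27 rad. The gap to the stop is now about 10 px, or 3.5 mm, so about 9 mm is left at the sleeve. I'll advance in small steps.

>>> {"method": "jog_arm", "body": {
  "motion": [
    [0, 0, 0, 0, 2, 0, 0],
    [0, 0, 0, 0, 2, 0, 0],
    [0, 0, 0, 0, 1, 0, 0],
    [0, 0, 0, 0, 0, 0, 0]
  ]
}}

```text
t: 10.05
eef_pos: [573.2, -261.3, 196.2]
tcp_rot: [-3.141, 0.0, 1.311]
ft_force: [-4.5, -2.7, -0.4]
opening: 0.004
grip_force: 2.1
```

>>> {"method": "jog_arm", "body": {
  "motion": [
    [0, 0, 0, 0, 1, 0, 0],
    [0, 0, 0, 0, 1, 0, 0],
    [0, 0, 0, 0, 0, 0, 0]
  ]
}}

```text
t: 10.42
eef_pos: [575.1, -261.8, 196.2]
tcp_rot: [-3.141, 0.0, 1.311]
ft_force: [-5.6, -1.9, 1.1]
opening: 0.003
grip_force: 2.3
```

>>> {"method": "jog_arm", "body": {
  "motion": [
    [0, 0, 0, 0, 1, 0, 0],
    [0, 0, 0, 0, 0, 0, 0]
  ]
}}

```text
t: 10.68
eef_pos: [576.0, -262.1, 196.2]
tcp_rot: [-3.141, 0.0, 1.311]
ft_force: [-6.1, -3.3, -0.0]
opening: 0.004
grip_force: 2.4
```

>>> {"method": "jog_arm", "body": {
  "motion": [
    [0, 0, 0, 0, 1, 0, 0],
    [0, 0, 0, 0, 0, 0, 0]
  ]
}}

```text
t: 10.92
eef_pos: [577.0, -262.4, 196.2]
tcp_rot: [-3.141, 0.0, 1.311]
ft_force: [-6.1, -2.5, -0.2]
opening: 0.005
grip_force: 2.4
```

```bash
python3 - <<'E'
from h import *
c=cam("wrist");cv2.imwrite("pics/wrist4.png",cv2.resize(c["color"][40:200,300:500],None,fx=2,fy=2)[...,::-1])
print(*fitlever("wrist"))
E
```

```text
4428 [ 602.0416  -229.70343] [-0.23114337 -0.9729197 ] [-16.56747554  17.90662276] 160.17146558744233 -0.23325272
```

View pics/wrist4.png

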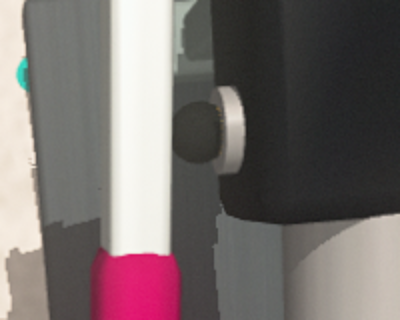

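The lever is almost touching the stop tip (172,130 in the crop). I'll keep stepping until the force jumps.

>>> {"method": "jog_arm", "body": {
  "motion": [
    [0, 0, 0, 0, 1, 0, 0],
    [0, 0, 0, 0, 0, 0, 0]
  ]
}}

```text
t: 11.28
eef_pos: [577.9, -262.6, 196.2]
tcp_rot: [-3.141, 0.0, 1.311]
ft_force: [-5.7, -2.6, -0.4]
opening: 0.005
grip_force: 2.5
```

>>> {"method": "jog_arm", "body": {
  "motion": [
    [0, 0, 0, 0, 1, 0, 0],
    [0, 0, 0, 0, 0, 0, 0]
  ]
}}

```text
t: 11.52
eef_pos: [578.9, -262.9, 196.2]
tcp_rot: [-3.141, 0.0, 1.311]
ft_force: [-6.2, -3.0, -0.2]
opening: 0.0
grip_force: 2.7
```

>>> {"method": "jog_arm", "body": {
  "motion": [
    [0, 0, 0, 0, 1, 0, 0],
    [0, 0, 0, 0, 0, 0, 0]
  ]
}}

```text
t: 11.78
eef_pos: [579.6, -263.1, 196.1]
tcp_rot: [-3.14, 0.0, 1.311]
ft_force: [-7.7, -3.2, 0.9]
opening: 0.006
grip_force: 3.6
```

>>> {"method": "jog_arm", "body": {
  "motion": [
    [0, 0, 0, 0, 1, 0, 0],
    [0, 0, 0, 0, 0, 0, 0]
  ]
}}

```text
t: 12.02
eef_pos: [580.2, -263.3, 196.1]
tcp_rot: [-3.139, 0.0, 1.311]
ft_force: [-10.5, -2.3, 2.1]
opening: 0.005
grip_force: 4.9
```

>>> {"method": "jog_arm", "body": {
  "motion": [
    [0, 0, 0, 0, 0.7, 0, 0],
    [0, 0, 0, 0, 0, 0, 0],
    [0, 0, 0, 0, 0, 0, 0],
    [0, 0, 0, 0, 0, 0, 0]
  ]
}}

```text
t: 12.52
eef_pos: [580.6, -263.4, 196.1]
tcp_rot: [-3.139, 0.0, 1.311]
ft_force: [-12.9, -2.6, 2.7]
opening: 0.001
grip_force: 5.9
```

```bash
python3 - <<'E'
from h import *
for i in range(4):
    print(*fitlever("wrist")[-1:],env.state()["ft_force"],env.state()["eef_pos"])
E
```

```text
-0.20187947 [-12.78648369  -2.83864319   3.38228877] [ 580.56414371 -263.42548762  196.11122674]
-0.19862053 [-12.11614595  -1.53493584   2.63673712] [ 580.56294249 -263.42440473  196.11040897]
-0.20298083 [-12.45939981  -2.39050023   3.01230439] [ 580.55957442 -263.39865756  196.09266801]
-0.2008352 [-12.06176771  -1.88527445   2.84015239] [ 580.55091837 -263.43077415  196.08328679]
```

>>> {"method": "jog_arm", "body": {
  "motion": [
    [0, 0, 0, 0, 0, 0, 0],
    [0, 0, 0, 0, 0, 0, 0],
    [0, 0, 0, 0, 0, 0, 0],
    [0, 0, 0, 0, 0, 0, 0],
    [0, 0, 0, 0, 0, 0, 0],
    [0, 0, 0, 0, 0, 0, 0]
  ]
}}

```text
t: 13.48
eef_pos: [580.6, -263.4, 196.1]
tcp_rot: [-3.139, 0.0, 1.311]
ft_force: [-12.3, -2.4, 2.5]
opening: 0.004
grip_force: 5.9
```

>>> {"method": "jog_arm", "body": {
  "motion": [
    [0, 0, 0, 0, -6, 0, 0],
    [0, 0, 0, 0, -8, 0, 0],
    [0, 0, 2, 0, -8, 0, 0],
    [0, 0, 2, 0, -8, 0, 0],
    [0, 0, 2, 0, -8, 0, 0],
    [0, 0, 2, 0, -8, 0, 0],
    [0, 0, 2, 0, -8, 0, 0],
    [0, 0, 0, 0, -8, 0, 0],
    [0, 0, 0, 0, -8, 0, 0],
    [0, 0, 0, 0, 0, 0, 0]
  ]
}}

```text
t: 14.72
eef_pos: [515.5, -240.1, 196.3]
tcp_rot: [3.142, -0.0, 1.137]
ft_force: [0.4, 0.2, 0.0]
opening: 0.003
grip_force: 0.0
```

>>> {"method": "jog_arm", "body": {
  "motion": [
    [0, 0, 0, 0, 0, 0, 0],
    [0, 0, 0, 0, 0, 0, 0],
    [0, 0, 0, 0, 0, 0, 0],
    [0, 0, 0, 0, 0, 0, 0]
  ]
}}

```text
t: 15.22
eef_pos: [515.9, -240.2, 196.1]
tcp_rot: [-3.142, -0.0, 1.137]
ft_force: [-0.5, 0.4, 0.6]
opening: 0.005
grip_force: 0.0
```

```bash
python3 - <<'E'
from h import *
c=cam("wrist");cv2.imwrite("pics/wrist5.png",c["color"][...,::-1])
s=env.state();print(*fitlever("wrist"),s["ft_force"],s["eef_pos"],s["t"])
E
```

```text
6322 [ 570.56537 -221.66628] [-0.5271682  -0.84976095] [-22.38795257  26.84019942] 160.14529898017423 -0.55526465 [ 1.12148679  0.21510137 -1.03774887] [ 515.92339408 -240.18432163  196.1489768 ] 15.275
```

View pics/wrist5.png

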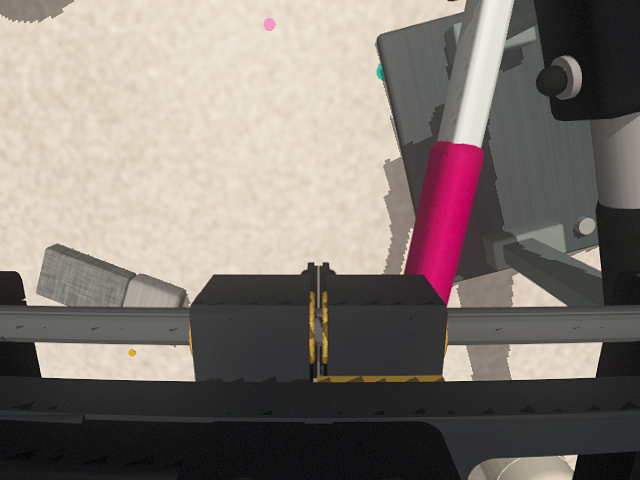

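The lever is fully back out: the sleeve is clear of the fingers, the stop (550,82) is far from the lever, and the force is zero. Starting the second press.

>>> {"method": "jog_arm", "body": {
  "motion": [
    [0, 0, 0, 0, 8, 0, 0],
    [0, 0, 0, 0, 8, 0, 0],
    [0, 0, -2, 0, 7, 0, 0],
    [0, 0, -2, 0, 7, 0, 0],
    [0, 0, -2, 0, 7, 0, 0],
    [0, 0, -2, 0, 7, 0, 0],
    [0, 0, -2, 0, 7, 0, 0],
    [0, 0, 0, 0, 6, 0, 0],
    [0, 0, 0, 0, 5, 0, 0],
    [0, 0, 0, 0, 0, 0, 0]
  ]
}}

```text
t: 16.58
eef_pos: [574.0, -262.4, 196.1]
tcp_rot: [-3.142, 0.0, 1.312]
ft_force: [-5.6, -2.7, 0.7]
opening: 0.002
grip_force: 2.2
```

>>> {"method": "jog_arm", "body": {
  "motion": [
    [0, 0, 0, 0, 2, 0, 0],
    [0, 0, 0, 0, 1, 0, 0],
    [0, 0, 0, 0, 1, 0, 0],
    [0, 0, 0, 0, 0, 0, 0]
  ]
}}

```text
t: 17.08
eef_pos: [577.5, -263.4, 196.1]
tcp_rot: [-3.141, 0.0, 1.312]
ft_force: [-6.2, -3.1, 0.7]
opening: 0.002
grip_force: 2.4
```

>>> {"method": "jog_arm", "body": {
  "motion": [
    [0, 0, 0, 0, 1, 0, 0],
    [0, 0, 0, 0, 1, 0, 0],
    [0, 0, 0, 0, 1, 0, 0],
    [0, 0, 0, 0, 0, 0, 0]
  ]
}}

```text
t: 17.58
eef_pos: [579.9, -264.1, 196.1]
tcp_rot: [-3.14, 0.0, 1.312]
ft_force: [-10.0, -2.5, 2.0]
opening: 0.005
grip_force: 4.5
```

>>> {"method": "jog_arm", "body": {
  "motion": [
    [0, 0, 0, 0, 0.7, 0, 0],
    [0, 0, 0, 0, 0, 0, 0]
  ]
}}

```text
t: 17.82
eef_pos: [580.3, -264.2, 196.0]
tcp_rot: [-3.139, 0.0, 1.312]
ft_force: [-11.0, -2.1, 3.3]
opening: 0.004
grip_force: 5.5
```

>>> {"method": "jog_arm", "body": {
  "motion": [
    [0, 0, 0, 0, 0.3, 0, 0],
    [0, 0, 0, 0, 0, 0, 0],
    [0, 0, 0, 0, 0, 0, 0],
    [0, 0, 0, 0, 0, 0, 0],
    [0, 0, 0, 0, 0, 0, 0],
    [0, 0, 0, 0, 0, 0, 0],
    [0, 0, 0, 0, 0, 0, 0],
    [0, 0, 0, 0, 0, 0, 0],
    [0, 0, 0, 0, 0, 0, 0],
    [0, 0, 0, 0, 0, 0, 0]
  ]
}}

```text
t: 19.08
eef_pos: [580.4, -264.3, 196.0]
tcp_rot: [-3.138, 0.0, 1.312]
ft_force: [-12.4, -1.5, 3.4]
opening: 0.004
grip_force: 6.0
```

```bash
python3 - <<'E'
from h import *
print(fitlever("wrist")[-1],env.state()["ft_force"]); print(env.job_done())
E
```

```text
-0.20129676 [-11.9253045   -1.98148935   2.30378662]
the job is handed in; nothing more can be done
None
```

I pressed the magenta lever to its stop (about 0.39 rad, short of the bar at 0.50), held it there for over a second, let it spring fully out, pressed it to the stop again, and handed the job in at about 19 s still holding it with about 12 N; no verdict came back.

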